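# Seat the seal vise on its locating dowel and lock it down

## Robot

A 6-joint arm with a two-finger parallel gripper is mounted at the origin on a cart in front of the work surface, level with it; the furniture and walls round the work are solid. World frame = base frame: x ahead of the robot, y to its left, z up, the work surface at z = 0. Lengths are in m, angles in degrees, forces in N, time in s.
With the tool pointing down it reaches from about 0.4 to 0.825 m from the base axis. Payload 7 kg.
Tool frame: the origin (TCP) lies at the very end of the fingers, on their centre line; the grasp point (between the pads) lies 19 mm behind it (ctrl.hold_point_z is the distance from the TCP to the grasp point, in m); z points along the fingers, y is the line along which they close (so a half turn about z gives the same grasp; the last joint's range is limited). The gripper opens to 88 mm and grips with 3 to 60 N. Pads are 19 mm wide; open, the fingers measure 130 mm over their backs; the gripper's body (78 mm by 193 mm) begins 47 mm behind the grasp point.
Start: joints at [93.856, 20.546, 0.682, 0, -70.136, -16.507], TCP at [0.148, 0.659, 0.227] pointing down, gripper open.
Joint ranges: [-176.03, 176.03], [-82.01, 121.73], [-58.28, 71.71], [-173.87, 95.51], [-174.79, -0.11], [-173.66, 173.66]. Speed limits (degrees/s): [136.94, 136.94, 172.46, 180, 180, 180].

## Interface

Orientations are given as [roll, pitch, yaw] about the fixed x, y, z axes, in that order (R = Rz(yaw) Ry(pitch) Rx(roll)).
In Python, from plant import sensors, viewer, workorder, ctrl gives the robot as it stands.
- The arm moves only by the shell command python3 -m pendant 'ROWS'. ROWS is JSON, a list of rows, each a list of 3 entries, a list of its own where there are three numbers: the opening, from -1 (shut) to 1 (fully open), so that 0 is half open, then the shift along the tool's x, y, z in m, then the turn, a rotation vector about the tool's x, y, z in degrees. A call has 1 to 10 rows; each row is the pose to reach, as a shift and turn from the pose commanded when the call began, along the tool's axes at that moment; what a row does not reach only later rows make up. A row lasts 1/12 s, in which the tool goes at most 41.7 mm and 7.16 degrees, less where a joint would pass 70% of its speed; a pose out of reach is approached as far as the arm can. A call with a gripper value outside its range is refused whole. The fingers move at their own pace and stop on an object; the grip force is fixed at half the most. Time passes only in rows, so rows that repeat a pose let the fingers close. It gives the time, the measured TCP pose, the force, the opening and the grip force at its end, in the units of the state.
- sensors.get_obs(): the state, without advancing time (a new reading comes with each control period).
- viewer.snapshot(name): name is "side" or "top"; returns the picture (480x640x3 uint8, red, green, blue); there is no depth.
- viewer.camera_params(name): a dict with "fx", "fy", "cx", "cy" (pixels), "dist" ([k1, k2, p1, p2, k3] as OpenCV has them; the pictures are not rectified), "extrinsics" (4x4, takes a point from world to camera coordinates). Camera axes: x right, y up, looking along -z (the intrinsics and any distortion apply to the point x, -y, -z); pixel columns grow to the right and rows downward; lengths in m; the calibration is good to about 2 mm. A picture is of the moment at which its call begins. camera_params takes no time and is no camera call.
- workorder.close_job(): hands the job in; it is judged then, once.
The state is a dict: "clock": time; "joint_pos": joint angles; "qvel": joint speeds; "tau": joint torques, N m; "tool_pos": TCP position; "orientation": TCP orientation; "force": force on the tool from outside, world axes, zero at the start; "moment": the same for the moment, N m; "opening": finger opening in m; "gripper_force": force on a finger pad.
Only numpy, scipy, OpenCV 4.12 (cv2) and the standard library are available. Lean on these libraries where they do the work, as an engineer would, in place of code of your own. Each camera call takes 0.05 s, during which the arm holds its last target. There are 200 camera calls.

## Task

The seal vise's base plate has been left riding on top of the locating dowel of the fixture bed. Without lifting or tipping it, nudge it back against the fence and along it until the hole in the plate drops over the dowel and the plate lies flat on the bed with its back edge along the fence; then fit the loose clamp lever fully down on the square end of the clamp shaft and swing it clockwise until the clamp toe stands straight across the end of the plate. Leave the lever on the shaft, and do not knock over the two seal stones standing near by.

Things in the scene. Friction and masses are not known exactly. Their poses are not given: they have to be found in the camera images.
- fixture_bed: Grey fixture bed fixed to the table, 128 x 252 x 14 mm (x -60 to +67). Origin on its underside; +x across it to the fence (ahead and left of the robot), +y along it to the dowel (left, towards the robot). Steel fence: guiding face x = +50.5 mm, y -55 to +105, 26 mm above the bed top. Dowel at x 0, y +94; clamp shaft x 0, y -104. Plate home: its origin at x 0, y +19, z 14 here, axes parallel.
- pin_tip (a point): Centre of the tip of the fixed steel locating dowel at the bed's left end: diameter 12 mm, 10 mm high above the bed top, upper half tapered to a 5 mm tip. It does not project above the plate when the plate is home.
- vise_plate: Loose aluminium plate 100 x 182 x 10 mm, dark wooden seal vise screwed on it (about 0.9 kg). Origin: centre of the plate's underside; +x to the fence, +y to the dowel end, z up. Vise block: x -40 to +40 (wedge ends to -42), y -73 to +61, z 10 to 76 mm; screw head on its right end to y -85 at z 60; seal stone in its jaws up to z 80. It slides when the block is pushed low down with 5 to 15 N.
- plate_hole (a point): Centre, at the underside, of the plate's locating hole: diameter 15 mm, at x 0, y +75 mm of the plate. At the start this end rides on the dowel, about 10 mm high, with the plate 14 to 26 mm left of home (+y), 4 to 14 mm short of the fence and up to 0.07 rad askew.
- clamp_shaft (a joint): Turn of the upright clamp shaft, rad: 0 = toe points to the bed's -x (open), grows clockwise seen from above, 1.57 = toe points to the bed's +y, straight across the end of the plate; stops at -0.6 and 1.62. Starts between -0.45 and 0.3. Stiff: 0.35 N m to turn; stays where left.
- shaft_seat (a point): Centre of the shaft's round shoulder (33 mm diameter) on which the lever's hub comes to rest; this frame turns with the shaft, its x and y axes square to the sides of the square end, z up. The square end is 16 x 16 mm and stands 17 mm above the shoulder; above it a bevelled tip 9 mm high narrows to 5 x 5 mm and guides the hub on.
- toe_tip (a point): Tip of the clamp toe, at its underside: 45 mm from the shaft's axis; the toe is 18 mm wide and 10 mm thick, its underside 12 mm above the bed top, so it passes 2 mm over the plate when that lies flat.
- clamp_lever: Loose lever lying on the table, 114 mm long, 0.15 kg. Steel hub block 34 x 34 x 24 mm with a 18 x 18 mm square through hole (sides parallel to the hub's); flat arm 12 mm wide at z 12 to 21 mm along +x; at x 88 mm a round foot and upright black knob, 18 mm across, up to z 54. Origin: centre of the hub's underside. Fits in any quarter turn; an arm pointing away from the vise stays clear.
- lever_hole (a point): Centre of the lever's square hole at the hub's underside.
- stone_a: Standing seal blank of cream stone with a small round knob top, 19 x 19 x 56 mm, on the table between the bed and the lever; origin at the centre of its underside. Bystander.
- stone_b: Standing seal blank of green-grey stone with a small round knob top, 18 x 18 x 59 mm, on the 7 mm thick card mat behind the bed; origin at the centre of its underside. Bystander.
- tool_chest: Wooden three-drawer chest fixed on the table between the robot and the work: about 220 x 235 mm and 214 mm high, turned about 45 degrees, knobs sticking 20 mm out of its face towards the bed. Origin: about the centre of its underside. Not used: keep the arm, the gripper and a carried lever above or round it.

How it is judged (in metres and radians):
On the way, in this order (a step that is already met when the one before it is completed fails the run):
1. the plate's hole has dropped over the dowel and the plate lies flat on the bed along the fence (horizontal distance between plate_hole and pin_tip below 0.0035 m and z of plate_hole in the frame of fixture_bed below 0.0165 m and angle between vise_plate's own z axis and vertical below 0.02 rad and angle between the x axis of vise_plate and the x axis of fixture_bed, either way round below 0.05 rad), for 0.2 s.
2. the lever's hub sits fully down on the square end of the clamp shaft, before the clamp is swung (horizontal distance between lever_hole and shaft_seat below 0.004 m and z of lever_hole in the frame of shaft_seat between -0.004 and 0.003 m and angle between clamp_lever's own z axis and vertical below 0.12 rad and value of joint clamp_shaft below 0.9 rad), for 0.2 s.
3. the clamp is swung until its toe stands across the end of the plate (value of joint clamp_shaft above 1.35 rad), for 0.2 s.
At the end, for the whole second after the job is handed in: Plate flat on the bed (2.5 mm, 0.02 rad), its hole over the dowel (3.5 mm), its back edge along the fence (0.05 rad); lever seated on the shaft (axes within 4 mm, hub within 3 mm of the shoulder, tilt under 0.12 rad); clamp shaft past 1.35 rad, toe over the plate's end; all at rest (all of step 1 and horizontal distance between lever_hole and shaft_seat below 0.004 m and z of lever_hole in the frame of shaft_seat between -0.004 and 0.003 m and angle between clamp_lever's own z axis and vertical below 0.12 rad and value of joint clamp_shaft above 1.35 rad and linear speed of each of vise_plate, clamp_lever below 0.02 m/s); the robot touches nothing.
It fails at once if a standing seal stone is knocked over (angle between any of stone_a, stone_b's own z axis and vertical above 0.6 rad).
It fails at once if the vise is tipped or lifted clear of the bed (angle between vise_plate's own z axis and vertical above 0.25 rad or z of vise_plate in the frame of fixture_bed above 0.045 m).
It also fails if it takes over 72 s, if anything falls off the work surface, if the arm or the gripper's body presses on something with over 40 N, if the wrist force passes 120 N, or if a joint passes its speed limit or range.

## Working session

There is one attempt and no reset: what is moved stays moved. The work goes in short steps, Python scripts to look and compute and a shell command to move; the robot and the scene stay as the last step left them, time stands still between calls to the robot, and variables do not carry over. Pictures are saved under pics/ and viewed, at most 10 in all, crops included, and the job is handed in when it is done.

```bash
mkdir -p pics; ls
cat > h.py <<'E'
import numpy as np, cv2
from plant import sensors, viewer, ctrl
from scipy.spatial.transform import Rotation as R
def cam(n):
    c=viewer.camera_params(n); K=np.array([[c["fx"],0,c["cx"]],[0,c["fy"],c["cy"]],[0,0,1.]])
    return K,np.array(c["dist"],float),np.array(c["extrinsics"],float)
def ray(n,uv):
    K,d,E=cam(n); p=cv2.undistortPoints(np.array(uv,float).reshape(-1,1,2),K,d).reshape(-1,2)
    v=np.c_[p[:,0],-p[:,1],-np.ones(len(p))]; return -E[:3,:3].T@E[:3,3], v@E[:3,:3]
def onz(n,uv,z):
    o,v=ray(n,uv); z=np.asarray(z,float)*np.ones(len(v)); return o+v*((z-o[2])/v[:,2])[:,None]
def proj(n,P):
    K,d,E=cam(n); q=np.atleast_2d(P)@E[:3,:3].T+E[:3,3]; q=q*[1,-1,-1]
    return cv2.projectPoints(q,np.zeros(3),np.zeros(3),K,d)[0].reshape(-1,2)
def snap(n,f=None):
    im=viewer.snapshot(n)
    if f: cv2.imwrite('pics/'+f,im[:,:,::-1])
    return im
def totool(dw):
    o=sensors.get_obs(); return R.from_euler('xyz',o["orientation"],degrees=True).inv().apply(dw)
E
python3 - <<'E'
from h import *
for n in("side","top"):
    snap(n,n+'0.png'); K,d,E=cam(n); print(n,K[0,0],d,-E[:3,:3].T@E[:3,3],E[:3,:3].round(2).tolist())
o=sensors.get_obs(); print(o, ctrl.hold_point_z)
E
```

```text
pics
side 552.0839059284277 [0.01828677 0.         0.         0.         0.        ] [1.00365636 0.73705225 0.55146573] [[-0.85, 0.52, 0.01], [-0.24, -0.41, 0.88], [0.47, 0.75, 0.47]]
top 543.2665065011593 [-0.0693211  0.         0.         0.         0.       ] [ 0.39771797 -0.02452176  1.16877208] [[0.01, -1.0, 0.0], [0.99, 0.01, 0.13], [-0.13, 0.0, 0.99]]
{'clock': 0.1, 'joint_pos': array([ 9.38552660e+01,  2.05867869e+01,  6.38909907e-01, -1.83802553e-02,
       -7.01362141e+01, -1.65062002e+01]), 'qvel': array([-0.06126489, -0.08775981,  0.13944104,  0.21624091,  0.10823154,
        0.0355168 ]), 'tau': array([-1.30361874e-03, -5.84164774e+01,  2.93752116e+01,  7.01566100e+00,
        1.01268993e-02, -4.82989708e-05]), 'tool_pos': array([0.14776722, 0.65817252, 0.22571964]), 'orientation': array([ 1.79914465e+02, -7.32666792e-03, -1.26571867e+01]), 'force': array([0.33990264, 0.00778241, 0.38224364]), 'moment': array([ 0.02742481, -0.01522852, -0.01500601]), 'gripper_force': 0.0, 'opening': 0.08786093804396133} 0.0188
```

View pics/side0.png

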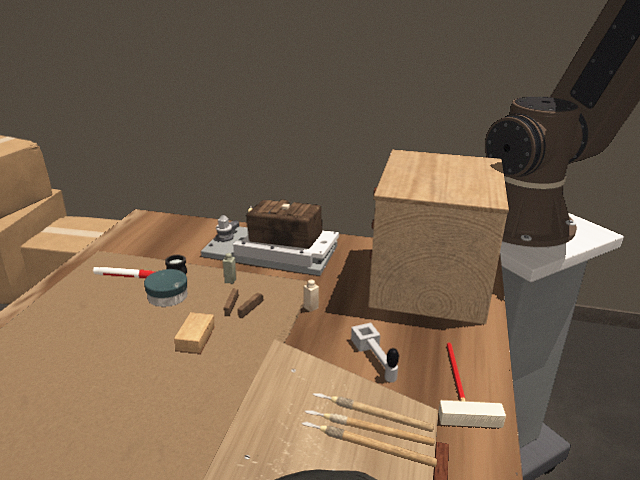

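View pics/top0.png

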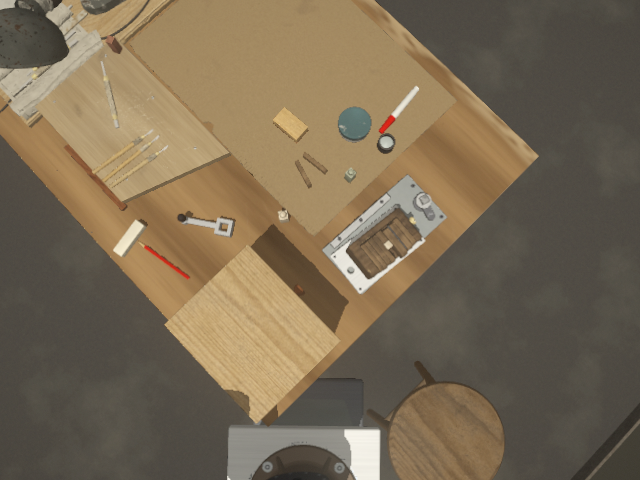

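The side view shows the bed with the vise at about (280,235), the lever at (375,350) and the stones at (230,268) and (311,295). The top view has the bed at (385,235), the lever hub at (224,227), and the stones at (284,215) and (350,174). Next I'll enlarge both.

Run:
```python
import cv2, numpy as np
t=cv2.imread('pics/top0.png');s=cv2.imread('pics/side0.png')
r=lambda i,x,y,w,h,k:cv2.resize(i[y:y+h,x:x+w],None,fx=k,fy=k,interpolation=cv2.INTER_CUBIC)
a=r(t,315,165,140,140,4)   # 560x560
b=r(s,190,195,160,93,5)
cv2.imwrite('pics/c1.png',a); cv2.imwrite('pics/c2.png',b)
```

```text
(no output)
```

View pics/c1.png

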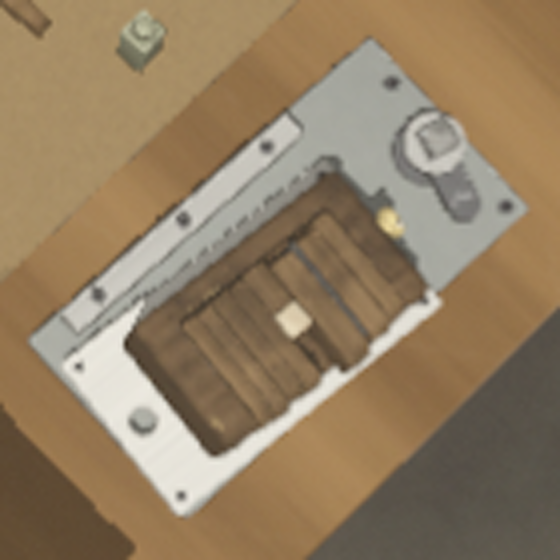

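View pics/c2.png

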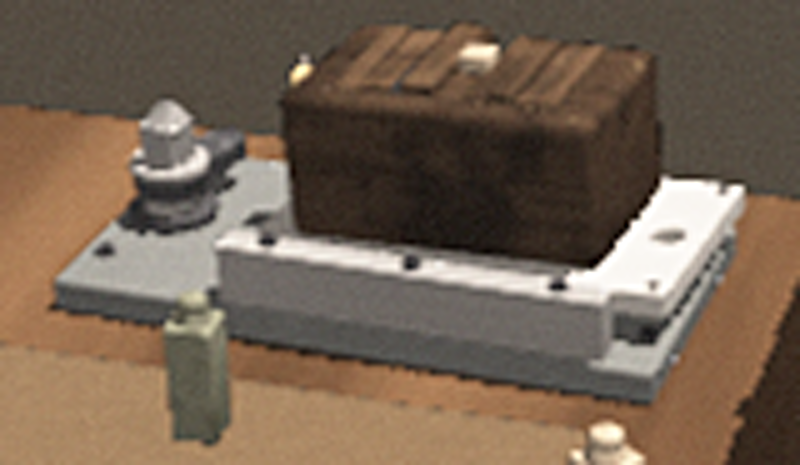

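The crops show these features:
- Top crop (4x, offset 315,165): bed corners at (372,38), (526,208) and (30,342); plate corners at (64,365), (185,516) and (440,302); hole at (143,420); square tip at (438,138); toe towards (462,212).
- Side crop (5x, offset 190,195): the plate rides high at its dowel end.

```bash
cat >> h.py <<'E'
def fitpose(body,world):
    b=np.array(body)[:,:2];w=np.array(world)[:,:2]; bc=b.mean(0);wc=w.mean(0)
    z=((b-bc)@[1,1j]).conj()@((w-wc)@[1,1j]); a=np.angle(z); M=np.array([[np.cos(a),-np.sin(a)],[np.sin(a),np.cos(a)]])
    return a,wc-M@bc,(w-wc)-(b-bc)@M.T
def tp(l): return (np.array(l,float)+.5)/4-.5+[315,165]
def sp(l): return (np.array(l,float)+.5)/5-.5+[190,195]
E
python3 - <<'E'
from h import *
w=onz("top",tp([(372,38),(526,208),(30,342)]),.014)
a,t,r=fitpose([(.067,-.126),(-.060,-.126),(.067,.126)],w); print('bed',np.degrees(a),t,(r*1e3).round(1).tolist(), [np.linalg.norm(w[0]-w[1]),np.linalg.norm(w[0]-w[2])])
ws=onz("side",sp([(58,285),(655,380)]),.014); print('side corners',ws.round(4).tolist(),'top',w.round(4).tolist())
M=np.array([[np.cos(a),-np.sin(a)],[np.sin(a),np.cos(a)]]); B=lambda p:(np.array(p)[:,:2]-t)@M
p=onz("top",tp([(64,365),(185,516),(440,302),(143,420)]),[.033,.033,.024,.032]); pb=B(p); print('plate corners+hole in bed',(pb*1e3).round(1).tolist())
print('sizes',np.linalg.norm(pb[0]-pb[1]),np.linalg.norm(pb[2]-pb[1]))
a2,t2,r2=fitpose([(.05,.091),(-.05,.091),(-.05,-.091),(0,.075)],pb); print('plate in bed',np.degrees(a2),t2*1e3,(r2*1e3).round(1).tolist())
# nominal shaft axis in world, reproject at heights
sh=M@[0,-.104]+t; print('shaft',sh)
for z in(.03,.04,.05,.06,.07): print(z,(4*(proj("top",[*sh,z])-[315,165])).round(0),(5*(proj("side",[*sh,z])-[190,195])).round(0))
E
```

```text
bed 42.5908431212225 [ 0.5576484  -0.17148152] [[-0.6, -0.6], [0.1, 2.3], [0.4, -1.7]] [np.float64(0.12448278277934488), np.float64(0.2505564914483906)]
side corners [[0.6943, -0.2122, 0.014], [0.5263, -0.0282, 0.014]] top [[0.6917, -0.2195, 0.014], [0.5989, -0.3025, 0.014], [0.5221, -0.0351, 0.014]]
plate corners+hole in bed [[43.9, 120.8], [-56.9, 126.5], [-64.1, -52.0], [-5.2, 109.1]]
sizes 0.10097407604580537 0.17865218599005667
plate in bed -2.970889160507573 [-10.26635032  34.03201448] [[-0.5, -1.6], [-1.5, -1.0], [0.8, 2.3], [1.2, 0.2]]
shaft [ 0.62803127 -0.24804686]
0.03 [[430. 146.]] [[173. 176.]]
0.04 [[433. 142.]] [[171. 154.]]
0.05 [[437. 139.]] [[169. 133.]]
0.06 [[441. 135.]] [[168. 111.]]
0.07 [[444. 131.]] [[166.  89.]]
```

Run:
```python
import cv2, numpy as np
t=cv2.imread('pics/top0.png');s=cv2.imread('pics/side0.png')
r=lambda i,x,y,w,h,k:cv2.resize(i[y:y+h,x:x+w],None,fx=k,fy=k,interpolation=cv2.INTER_CUBIC)
o=np.zeros((560,800,3),np.uint8)
a=r(t,170,195,75,55,5); o[:275,:375]=a
b=r(s,340,310,80,80,5); o[:400,400:800]=b
c=r(t,270,195,40,40,6); o[290:530,:240]=c
d=r(t,395,180,40,40,5)
o[290:490,245:445]=np.where(o[290:490,245:445]>0,o[290:490,245:445],0)
cv2.imwrite('pics/c3.png',o)
```

```text
(no output)
```

View pics/c3.png

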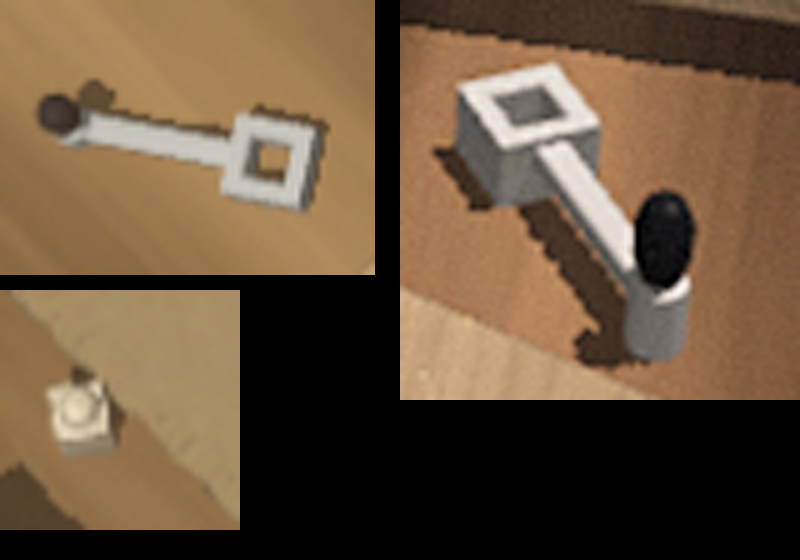

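The lever crop shows hub top corners at (240,113), (318,125), (305,210) and (220,195) in the top view, with the knob at (60,113). In the side view they are at (458,88), (557,64), (600,120) and (505,150). Now for the poses of the lever, stones, chest and shaft.

```bash
cat >> h.py <<'E'
def tri(ut,us):
    o1,v1=ray("top",[ut]);o2,v2=ray("side",[us]);v1=v1[0]/np.linalg.norm(v1);v2=v2[0]/np.linalg.norm(v2)
    s=np.linalg.lstsq(np.c_[v1,-v2],o2-o1,rcond=None)[0]; a=o1+v1*s[0];b=o2+v2*s[1]
    return (a+b)/2,np.linalg.norm(a-b)
def go(xyz,yaw=None):
    o=sensors.get_obs(); d=totool(np.array(xyz)-o["tool_pos"]); s=[d.round(4).tolist()]
    if yaw is not None: s.append(round(-((yaw-o["orientation"][2]+180)%360-180),1))
    print('to',xyz,'shift, turn z:',*s)
E
python3 - <<'E'
from h import *
T=lambda l,k,x,y:(np.array(l,float)+.5)/k-.5+[x,y]
lt=T([(240,113),(318,125),(305,210),(220,195)],5,170,195); ls=T([(58,88),(157,64),(200,120),(105,150)],5,340,310)
w=onz("top",lt,.024); ws=onz("side",ls,.024); print('lever top',w.round(4).tolist(),w.mean(0)); print('side',ws.round(4).tolist(),ws.mean(0))
k=onz("top",T([(60,113)],5,170,195),.050); print('knob top z.05',k); d=k[0]-w.mean(0); print('len',np.hypot(*d[:2]),'dir',np.degrees(np.arctan2(d[1],d[0])))
ks=onz("side",T([(264,205)],5,340,310),.050); print('knob side',ks)
print('hub edge dirs',[np.degrees(np.arctan2(*(q[i]-q[j])[1::-1]))%90 for q in(w,ws) for i,j in((0,1),(1,2),(2,3),(3,0))])
print('stone_a',onz("top",T([(80,405-290)],6,270,195),.054),'stone_b',onz("top",tp([(144,25)]),.064))
print('chest',onz("top",[(250,245),(165,325),(262,425),(340,342)],.214).round(3).tolist())
print('tip',tri(tp([(442,134)])[0],sp([(168,100)])[0]))
print('shoulder',tri(tp([(434,142)])[0],sp([(173,158)])[0]))
print('fence end top',onz("top",tp([(68,322),(78,332),(290,112),(302,127)]),.040).round(4).tolist(),onz("side",sp([(217,237),(608,300)]),.040).round(4).tolist())
print('toe',onz("top",tp([(462,212)]),.036))
E
```

```text
lever top [[0.5886, 0.1896, 0.024], [0.5838, 0.1559, 0.024], [0.5471, 0.1602, 0.024], [0.553, 0.1968, 0.024]] [0.56814631 0.1756018  0.024     ]
side [[0.5848, 0.1598, 0.024], [0.55, 0.1654, 0.024], [0.5558, 0.1961, 0.024], [0.5901, 0.1933, 0.024]] [0.57019178 0.17864632 0.024     ]
knob top z.05 [[0.5832156  0.26046997 0.05      ]]
len 0.08619564811347655 dir 79.9314305565607
knob side [[0.58598623 0.26366143 0.05      ]]
hub edge dirs [np.float64(81.99274228410557), np.float64(83.33220948883975), np.float64(80.80607048578092), np.float64(78.52893742129038), np.float64(80.85997102664142), np.float64(79.30626064180287), np.float64(85.38989267855737), np.float64(80.88463454318126)]
stone_a [[0.59276223 0.0479304  0.054     ]] stone_b [[ 0.68386775 -0.09185692  0.064     ]]
chest [[0.508, 0.095, 0.214], [0.365, 0.24, 0.214], [0.198, 0.066, 0.214], [0.341, -0.066, 0.214]]
tip (array([ 0.62833406, -0.2469273 ,  0.06628937]), np.float64(0.000784928997511275))
shoulder (array([ 0.62873427, -0.24753515,  0.03968582]), np.float64(0.0008931996613951736))
fence end top [[0.5301, -0.0545, 0.04], [0.525, -0.0598, 0.04], [0.644, -0.1711, 0.04], [0.636, -0.1775, 0.04]] [[0.6413, -0.1723, 0.04], [0.5338, -0.0508, 0.04]]
toe [[ 0.59235094 -0.26299055  0.036     ]]
```

```bash
cat >> h.py <<'E'
BA=np.radians(42.6); BM=np.array([[np.cos(BA),-np.sin(BA)],[np.sin(BA),np.cos(BA)]]); BO=np.array([.5581,-.1706])
def b2w(x,y,z): return [*(BM@[x/1e3,y/1e3]+BO).round(4),z]
def w2b(p): return ((np.array(p)[:2]-BO)@BM*1e3).round(1)
E
python3 -c "
from h import *
go([.45,.36,.34],-47.4);go([.148,.658,.34]); print(b2w(-85,25,.2)); print('screw',w2b(onz('top',tp([(390,222)]),.074)[0]))"
```

```text
to [0.45, 0.36, 0.34] shift, turn z: [0.3602, 0.2249, -0.1139] 34.7
to [0.148, 0.658, 0.34] shift, turn z: [0.0003, 0.0003, -0.1143]
[np.float64(0.4786), np.float64(-0.2097), 0.2]
screw [-15.8 -49.6]
```

```bash
python3 -m pendant '[[-1,[0,0,-0.04],[0,0,0]],[-1,[0,0,-0.08],[0,0,0]],[-1,[0.03,0.02,-0.11],[0,0,5]],[-1,[0.065,0.04,-0.114],[0,0,11]],[-1,[0.1,0.06,-0.114],[0,0,17]],[-1,[0.135,0.08,-0.114],[0,0,23]],[-1,[0.17,0.1,-0.114],[0,0,29]],[-1,[0.2,0.12,-0.114],[0,0,34.7]],[-1,[0.24,0.14,-0.114],[0,0,34.7]],[-1,[0.27,0.16,-0.114],[0,0,34.7]]]' && python3 -c "
from h import *
go([.55,.1,.33],-47.4);go(b2w(-88,25,.25),-47.4)"
```

```text
clock: 0.93
tool_pos: [0.3774, 0.4418, 0.3403]
orientation: [180.0, -0.0, -47.4]
force: [1.1, 0.3, -0.2]
opening: 0.0265
gripper_force: 0.0
to [0.55, 0.1, 0.33] shift, turn z: [0.3684, 0.1045, 0.0104] 0.0
to [np.float64(0.4764), np.float64(-0.2118), 0.25] shift, turn z: [0.5479, 0.3698, 0.0905] 0.0
```

```bash
python3 -m pendant '[[-1,[0.368,0.105,0.01],[0,0,0]],[-1,[0.368,0.105,0.01],[0,0,0]],[-1,[0.368,0.105,0.01],[0,0,0]],[-1,[0.368,0.105,0.01],[0,0,0]],[-1,[0.368,0.105,0.01],[0,0,0]],[-1,[0.368,0.105,0.01],[0,0,0]],[-1,[0.368,0.105,0.01],[0,0,0]],[-1,[0.368,0.105,0.01],[0,0,0]],[-1,[0.368,0.105,0.01],[0,0,0]],[-1,[0.368,0.105,0.01],[0,0,0]]]' && python3 -c "
from h import *
go(b2w(-88,25,.25),-47.4)"
```

```text
clock: 1.77
tool_pos: [0.5496, 0.0969, 0.3299]
orientation: [179.9, -0.0, -47.6]
force: [-0.4, 0.1, -0.9]
opening: 0.0007
gripper_force: 0.0
to [np.float64(0.4764), np.float64(-0.2118), 0.25] shift, turn z: [0.1783, 0.2622, 0.0804] -0.2
```

```bash
python3 -m pendant '[[-1,[0.178,0.262,0.08],[0,0,0]],[-1,[0.178,0.262,0.08],[0,0,0]],[-1,[0.178,0.262,0.08],[0,0,0]],[-1,[0.178,0.262,0.08],[0,0,0]],[-1,[0.178,0.262,0.08],[0,0,0]],[-1,[0.178,0.262,0.08],[0,0,0]],[-1,[0.178,0.262,0.08],[0,0,0]],[-1,[0.178,0.262,0.08],[0,0,0]],[-1,[0.178,0.262,0.08],[0,0,0]],[-1,[0.178,0.262,0.08],[0,0,0]]]' && python3 -c "
from h import *
go(b2w(-88,25,.045),-47.4)"
```

```text
clock: 2.6
tool_pos: [0.4751, -0.2083, 0.2497]
orientation: [179.9, 0.1, -47.6]
force: [-0.7, 0.5, 0.4]
opening: 0.0005
gripper_force: 0.0
to [np.float64(0.4764), np.float64(-0.2118), 0.045] shift, turn z: [0.0037, 0.0012, 0.2047] -0.2
```

```bash
python3 -m pendant '[[-1,[0.003,0.001,0.04],[0,0,0]],[-1,[0.003,0.001,0.08],[0,0,0]],[-1,[0.003,0.001,0.12],[0,0,0]],[-1,[0.003,0.001,0.15],[0,0,0]],[-1,[0.003,0.001,0.18],[0,0,0]],[-1,[0.003,0.001,0.2],[0,0,0]],[-1,[0.003,0.001,0.205],[0,0,0]],[-1,[0.003,0.001,0.205],[0,0,0]]]' && python3 -c "
from h import *
snap('top','t1.png');snap('side','s1.png')
import cv2
t=cv2.imread('pics/t1.png')[150:310,300:460];s=cv2.imread('pics/s1.png')[170:310,180:360]
o=np.zeros((480,800,3),np.uint8);o[:400,:400]=cv2.resize(t,(400,400),interpolation=2);o[:311,400:]=cv2.resize(s,(400,311),interpolation=2);cv2.imwrite('pics/m1.png',o)
ob=sensors.get_obs();print(w2b(ob['tool_pos']),ob['tool_pos'])"
```

```text
clock: 3.27
tool_pos: [0.4772, -0.2088, 0.0445]
orientation: [179.9, 0.1, -47.3]
force: [0.5, -0.4, 0.7]
opening: 0.0001
gripper_force: 0.0
[-84.6  25.2] [ 0.47880304 -0.20934555  0.04675563]
```

View pics/m1.png

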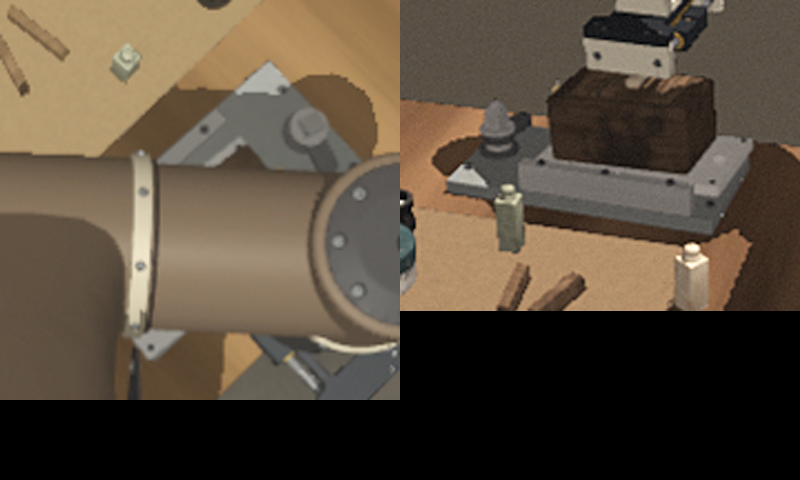

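The gripper stands clear behind the vise (side crop about (635,60)), and the arm hides the plate in the top view. I'll push towards the fence, which is tool -y.

```bash
python3 -m pendant '[[-1,[0,-0.003,0],[0,0,0]],[-1,[0,-0.006,0],[0,0,0]],[-1,[0,-0.009,0],[0,0,0]],[-1,[0,-0.011,0],[0,0,0]],[-1,[0,-0.013,0],[0,0,0]],[-1,[0,-0.015,0],[0,0,0]],[-1,[0,-0.015,0],[0,0,0]]]'; python3 -c "
from h import *
ob=sensors.get_obs();print(w2b(ob['tool_pos']),BM.T@ob['force'][:2])"; python3 -m pendant '[[-1,[0,-0.001,0],[0,0,0]],[-1,[0,-0.002,0],[0,0,0]],[-1,[0,-0.003,0],[0,0,0]],[-1,[0,-0.003,0],[0,0,0]]]'; python3 -c "
from h import *
ob=sensors.get_obs();print(w2b(ob['tool_pos']),BM.T@ob['force'][:2])"
```

```text
clock: 3.95
tool_pos: [0.4874, -0.2008, 0.0464]
orientation: [179.8, 0.0, -47.3]
force: [-7.2, -9.3, 8.9]
opening: 0.0004
gripper_force: 6.3
[-72.5  25.6] [-11.62284778  -1.93607865]
clock: 4.28
tool_pos: [0.4894, -0.1997, 0.047]
orientation: [179.8, -0.0, -47.4]
force: [-8.5, -13.0, 14.8]
opening: 0.0006
gripper_force: 8.8
[-70.3  25.1] [-15.05131814  -3.87698721]
```

```bash
python3 -m pendant '[[-1,[0,-0.001,0],[0,0,0]],[-1,[0,-0.002,0],[0,0,0]],[-1,[0,-0.003,0],[0,0,0]],[-1,[0,-0.003,0],[0,0,0]]]'; python3 -c "
from h import *
ob=sensors.get_obs();print(w2b(ob['tool_pos']),BM.T@ob['force'][:2]);t=snap('top','t2.png')[150:310,300:460,::-1];s=snap('side','s2.png')[170:310,180:360,::-1]
o=np.zeros((620,800,3),np.uint8)[:600];s0=cv2.imread('pics/s0c.png') if 0 else cv2.imread('pics/side0.png')[170:310,180:360]
o[:311,:400]=cv2.resize(s0,(400,311),interpolation=2);o[:311,400:]=cv2.resize(s,(400,311),interpolation=2);o[311:600,:289]=cv2.resize(t,(289,289));cv2.imwrite('pics/m2.png',o)"
```

```text
clock: 4.62
tool_pos: [0.493, -0.1982, 0.0477]
orientation: [179.9, -0.2, -47.4]
force: [-6.6, -16.8, 16.3]
opening: 0.0004
gripper_force: 9.5
[-66.6  23.8] [-16.22699464  -7.85358002]
```

View pics/m2.png

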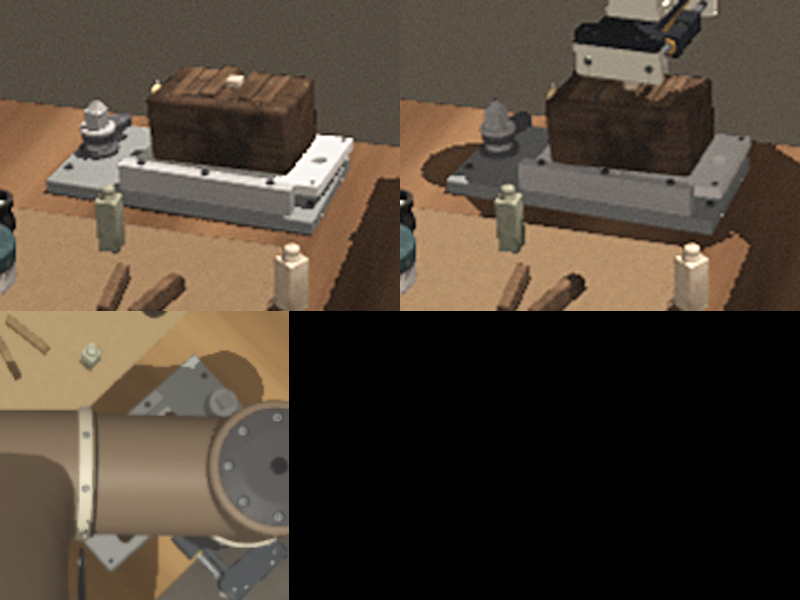

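The block has moved towards the fence, with the plate corner at the dowel end now about (735,185) in the right side crop. The upward force is suspicious, so I'll back off, raise slightly and check.

```bash
python3 -m pendant '[[-1,[0,0.003,0],[0,0,0]],[-1,[0,0.008,0],[0,0,0]],[-1,[0,0.008,0],[0,0,0]]]'; python3 -c "
from h import *
ob=sensors.get_obs();print(w2b(ob['tool_pos']),ob['force'],ob['moment'])"; python3 -m pendant '[[-1,[0,-0.005,-0.004],[0,0,0]],[-1,[0,-0.008,-0.004],[0,0,0]],[-1,[0,-0.01,-0.004],[0,0,0]],[-1,[0,-0.01,-0.004],[0,0,0]]]'; python3 -c "
from h import *
ob=sensors.get_obs();print(w2b(ob['tool_pos']),BM.T@ob['force'][:2],ob['moment'])"
```

```text
clock: 4.97
tool_pos: [0.4864, -0.2013, 0.0456]
orientation: [-180.0, 0.0, -47.4]
force: [-0.0, 0.3, 0.1]
opening: 0.0006
gripper_force: 0.0
[-73.6  26. ] [-0.04512233  0.26677033  0.12008401] [ 0.04643884  0.00356225 -0.06144638]
clock: 5.3
tool_pos: [0.4937, -0.1947, 0.0502]
orientation: [179.8, 0.0, -47.3]
force: [-7.9, -7.8, 9.3]
opening: 0.0005
gripper_force: 6.1
[-63.7  25.8] [-11.06198973  -0.36410691] [-2.60087393  2.15115089 -0.09308633]
```

```bash
python3 -m pendant '[[-1,[0,-0.001,0],[0,0,0]],[-1,[0,-0.002,0],[0,0,0]],[-1,[0,-0.003,0],[0,0,0]],[-1,[0,-0.003,0],[0,0,0]]]'; python3 -c "
from h import *
ob=sensors.get_obs();print(w2b(ob['tool_pos']),BM.T@ob['force'][:2])"
```

```text
clock: 5.63
tool_pos: [0.4959, -0.1934, 0.0507]
orientation: [179.8, -0.0, -47.3]
force: [-7.4, -10.6, 12.6]
opening: 0.0006
gripper_force: 7.6
[-61.3  25.3] [-12.65231059  -2.79091657]
```

```bash
python3 -m pendant '[[-1,[0,-0.001,0],[0,0,0]],[-1,[0,-0.002,0],[0,0,0]],[-1,[0,-0.002,0],[0,0,0]]]'; python3 -c "
from h import *
ob=sensors.get_obs();print(w2b(ob['tool_pos']),BM.T@ob['force'][:2])";python3 -m pendant '[[-1,[0,-0.001,0],[0,0,0]],[-1,[0,-0.002,0],[0,0,0]],[-1,[0,-0.002,0],[0,0,0]]]'; python3 -c "
from h import *
ob=sensors.get_obs();print(w2b(ob['tool_pos']),BM.T@ob['force'][:2])"
```

```text
clock: 5.88
tool_pos: [0.4979, -0.1923, 0.051]
orientation: [179.9, -0.1, -47.3]
force: [-7.5, -14.3, 13.5]
opening: 0.0001
gripper_force: 8.2
[-59.   24.8] [-15.1717074   -5.42449091]
clock: 6.13
tool_pos: [0.4977, -0.1909, 0.0507]
orientation: [179.8, 0.1, -47.3]
force: [-12.0, -11.9, 16.3]
opening: 0.0001
gripper_force: 9.7
[-58.2  25.9] [-16.88523366  -0.60987609]
```

```bash
python3 -m pendant '[[-1,[0,0.006,0],[0,0,0]],[-1,[0,0.02,0],[0,0,0]],[-1,[0,0.02,-0.04],[0,0,0]],[-1,[0,0.02,-0.08],[0,0,0]],[-1,[0,0.02,-0.11],[0,0,0]],[-1,[0,0.02,-0.11],[0,0,0]]]'; python3 -c "
from h import *
go(b2w(0,125,.16),-47.4); t=snap('top','t3.png')[165:305,315:455,::-1];s=snap('side','s3.png')[195:288,190:350,::-1]
o=np.zeros((600,800,3),np.uint8);o[:465,:800]=cv2.resize(s,None,fx=5,fy=5,interpolation=2);cv2.imwrite('pics/m3.png',o[:465]); cv2.imwrite('pics/m3t.png',cv2.resize(t,None,fx=4,fy=4,interpolation=2))"
```

```text
clock: 6.63
tool_pos: [0.4887, -0.2037, 0.1662]
orientation: [-179.6, -0.5, -47.3]
force: [1.0, -0.3, 0.4]
opening: 0.0007
gripper_force: 0.0
to [np.float64(0.4735), np.float64(-0.0786), 0.16] shift, turn z: [-0.1022, -0.0737, 0.0058] 0.1
```

View pics/m3.png

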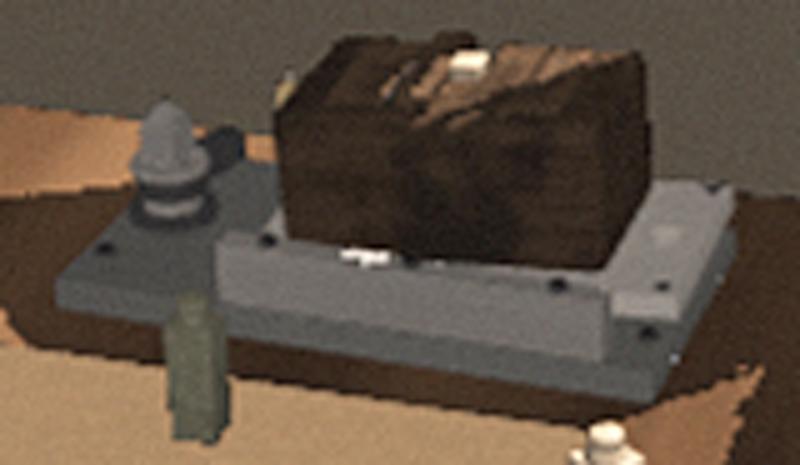

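```bash
python3 -c "
from h import *
for l in ([(668,235),(745,185),(610,297)],[(663,235),(735,187),(612,297)]):
  for z in (.033,.025): print(z,[w2b(p).tolist() for p in onz('side',sp(l),z)])"
```

```text
0.033 [[-7.5, 108.6], [-60.2, 127.2], [48.7, 101.1]]
0.025 [[-22.1, 104.6], [-75.7, 123.5], [34.9, 97.0]]
0.033 [[-6.9, 106.7], [-57.2, 123.7], [48.4, 101.8]]
0.025 [[-21.5, 102.7], [-72.6, 120.0], [34.6, 97.7]]
```

```bash
python3 -c "
from h import *
for l in ([(745,185),(667,297)],[(735,189),(677,298)]):
  for z in (.0345,): 
    w=[w2b(p) for p in onz('side',sp(l),z)];d=w[1]-w[0];print([x.tolist() for x in w],np.linalg.norm(d),np.degrees(np.arctan2(d[1],d[0])))
im=cv2.imread('pics/s3.png'); c=cv2.resize(im[225:270,305:350],None,fx=12,fy=12,interpolation=2); im0=cv2.imread('pics/side0.png');c0=cv2.resize(im0[225:270,305:350],None,fx=8,fy=8,interpolation=2)
o=np.zeros((540,800,3),np.uint8);o[:400,:400]=cv2.convertScaleAbs(c,alpha=1.3)[:400,:400] if 0 else cv2.resize(cv2.convertScaleAbs(c,alpha=1.5),(400,400));o[:360,420:780]=c0;cv2.imwrite('pics/m4.png',o[:400])"
```

```text
[[-57.3, 127.9], [44.7, 122.8]] 102.127420411954 -2.8624052261117523
[[-52.5, 124.9], [44.4, 126.7]] 96.91671682429198 1.0641954923876984
```

View pics/m4.png

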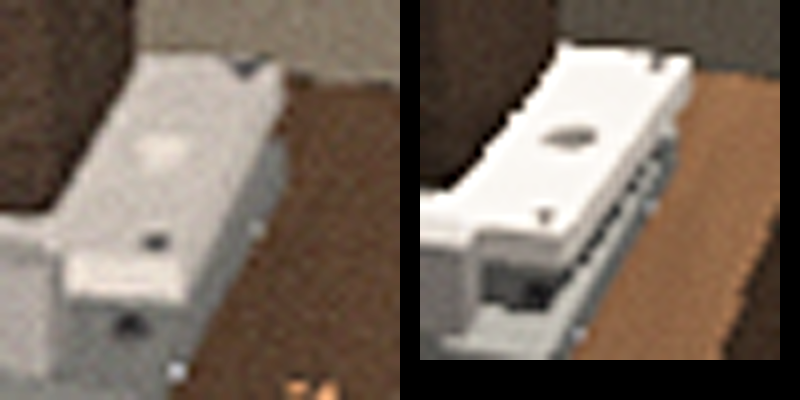

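```bash
python3 -c "
from h import *
l=[(336.2,232.3),(327.6,253.4),(323.2,241.8)]
for z in (.0345,.024): 
    w=[w2b(p) for p in onz('side',l,z)];d=w[1]-w[0];print(z,[x.tolist() for x in w],np.linalg.norm(d),np.degrees(np.arctan2(d[1],d[0])))
go(b2w(3,126,.16),-47.4)
"
```

```text
0.0345 [[-52.7, 124.0], [39.8, 130.7], [-3.9, 109.6]] 92.74233121935204 4.142837713065182
0.024 [[-72.9, 119.0], [21.5, 125.9], [-23.1, 104.4]] 94.65183569271122 4.180498676628309
to [np.float64(0.475), np.float64(-0.0758), 0.16] shift, turn z: [-0.1008, -0.0781, 0.001] 0.1
```

```bash
python3 -m pendant '[[-1,[-0.03,-0.02,0],[0,0,0]],[-1,[-0.06,-0.045,0],[0,0,0]],[-1,[-0.09,-0.07,0],[0,0,0]],[-1,[-0.101,-0.078,0],[0,0,0]],[-1,[-0.101,-0.078,0.03],[0,0,0]],[-1,[-0.101,-0.078,0.065],[0,0,0]],[-1,[-0.101,-0.078,0.095],[0,0,0]],[-1,[-0.101,-0.078,0.112],[0,0,0]],[-1,[-0.101,-0.078,0.114],[0,0,0]]]'; python3 -c "
from h import *
ob=sensors.get_obs();print(w2b(ob['tool_pos']))"
```

```text
clock: 7.48
tool_pos: [0.4702, -0.0763, 0.0412]
orientation: [179.6, 0.3, -47.4]
force: [-0.6, -1.0, -0.0]
opening: 0.0005
gripper_force: 0.0
[ -0.9 128.9]
```

```bash
python3 -m pendant '[[-1,[0.006,-0.001,-0.001],[0,0,0]],[-1,[0.012,-0.002,-0.001],[0,0,0]],[-1,[0.016,-0.002,-0.001],[0,0,0]],[-1,[0.02,-0.002,-0.001],[0,0,0]],[-1,[0.022,-0.003,-0.001],[0,0,0]],[-1,[0.024,-0.003,-0.001],[0,0,0]],[-1,[0.026,-0.003,-0.001],[0,0,0]]]'; python3 -c "
from h import *
ob=sensors.get_obs();print(w2b(ob['tool_pos']),BM.T@ob['force'][:2],ob['force'][2])"; python3 -m pendant '[[-1,[0.002,0,0],[0,0,0]],[-1,[0.004,-0.001,0],[0,0,0]],[-1,[0.006,-0.001,0],[0,0,0]]]'; python3 -c "
from h import *
ob=sensors.get_obs();print(w2b(ob['tool_pos']),BM.T@ob['force'][:2],ob['force'][2])"
```

```text
clock: 8.07
tool_pos: [0.493, -0.0926, 0.0473]
orientation: [-180.0, 0.1, -47.4]
force: [-6.2, 8.3, 6.7]
opening: 0.0006
gripper_force: 5.2
[  4.9 101.5] [ 1.01362229 10.31660721] 6.6536676265196695
clock: 8.32
tool_pos: [0.4974, -0.0963, 0.0471]
orientation: [180.0, 0.1, -47.4]
force: [-5.1, 5.8, 4.0]
opening: 0.0009
gripper_force: 4.4
[ 5.6 95.8] [0.17821475 7.73310771] 4.040361244518815
```

```bash
for i in 1 2 3; do python3 -m pendant '[[-1,[0.001,-0.0005,0],[0,0,0]],[-1,[0.002,-0.0005,0],[0,0,0]],[-1,[0.002,-0.0005,0],[0,0,0]]]' >/dev/null; python3 -c "
from h import *
ob=sensors.get_obs();print(w2b(ob['tool_pos']),BM.T@ob['force'][:2],ob['force'][2],ob['tool_pos'][2])
s=snap('side','p$i.png')"; done
```

```text
[ 5.9 93.6] [-0.53872637  7.21223405] 1.7453158687019132 0.046874989599350846
[ 6.7 91.2] [0.54188711 1.51150746] -1.459079903122868 0.04677415660298016
[ 7.3 89.2] [0.20890747 6.9382786 ] 3.4454397527944103 0.04671018205071341
```

```bash
python3 -c "
from h import *
f=['s3','p1','p2','p3'];g=[cv2.cvtColor(cv2.imread('pics/%s.png'%x),cv2.COLOR_BGR2GRAY) for x in f]
pts=[(322,252),(333,233),(303,246),(214,230)]  # plate bolts, vise lower corner, fixed: fence screw region
for p in pts:
  x,y=p
  for k in range(3):
    T=g[k][y-7:y+8,x-7:x+8]; S=g[k+1][y-22:y+23,x-22:x+23]; r=cv2.matchTemplate(S,T,cv2.TM_CCOEFF_NORMED); _,v,_,l=cv2.minMaxLoc(r); x,y=x+l[0]-15,y+l[1]-15; print(p,f[k+1],(x,y),round(v,2))
# predicted pixels of plate bolt etc in home/raised
print('hole home',proj('side',b2w(0,94,.024)),'raised y+0',proj('side',b2w(0,94,.034)))
print('far corner home',proj('side',b2w(-50,110,.024)),proj('side',b2w(-50,110,.034)),'near',proj('side',b2w(50,110,.024)),proj('side',b2w(50,110,.034)))"
```

```text
(322, 252) p1 (331, 241) 0.55
(322, 252) p2 (331, 241) 0.95
(322, 252) p3 (331, 241) 0.91
(333, 233) p1 (322, 241) 0.64
(333, 233) p2 (321, 242) 0.9
(333, 233) p3 (319, 245) 0.87
(303, 246) p1 (291, 245) 0.88
(303, 246) p2 (291, 246) 0.97
(303, 246) p3 (289, 246) 0.98
(214, 230) p1 (229, 228) 0.65
(214, 230) p2 (229, 228) 1.0
(214, 230) p3 (229, 228) 1.0
hole home [[315.14807905 246.19744625]] raised y+0 [[315.19093609 241.81292607]]
far corner home [[329.28079942 236.43251264]] [[329.38028498 232.15622061]] near [[315.81424355 259.04431026]] [[315.86196203 254.52601591]]
```

```bash
for i in 4 5; do python3 -m pendant '[[-1,[0.001,0,0],[0,0,0]],[-1,[0.002,0,0],[0,0,0]],[-1,[0.002,0,0],[0,0,0]]]' >/dev/null; python3 -c "
from h import *
ob=sensors.get_obs();print(w2b(ob['tool_pos']),BM.T@ob['force'][:2],ob['force'][2],ob['tool_pos'][2])
s=snap('side','p$i.png')"; done; python3 -c "
from h import *
# dark bolt/edge rows: column profile through vise lower edges & plate far bolt
for i in range(1,6):
  g=cv2.cvtColor(cv2.imread('pics/p%d.png'%i),cv2.COLOR_BGR2GRAY)
  if i>1: print(i,np.abs(g.astype(int)-p)[195:265,240:345].mean().round(2))
  p=g.astype(int)"
```

```text
[ 7.1 88.1] [ 0.84255006 12.83925382] 7.131468634193 0.046713854379181345
[ 7.  87.9] [ 3.60442836 26.84714376] 13.871207080797422 0.04670658816917837
2 7.76
3 8.18
4 5.05
5 3.75
```

Force climbed from 13 to 27 N without motion, so the hole appears to be over the dowel. I'll retreat, move to the lever, and check with a clear view.

```bash
python3 -m pendant '[[-1,[-0.006,0,0],[0,0,0]],[-1,[-0.02,0,0],[0,0,0]],[-1,[-0.02,0,-0.04],[0,0,0]],[-1,[-0.02,0,-0.08],[0,0,0]],[-1,[-0.02,0,-0.12],[0,0,0]],[0.2,[-0.02,0,-0.16],[0,0,0]],[0.2,[-0.02,0,-0.2],[0,0,0]],[0.2,[-0.02,0,-0.23],[0,0,0]],[0.2,[-0.02,0,-0.23],[0,0,0]]]'; python3 -c "
from h import *
go([.570,.184,.22],-99.3)"
```

```text
clock: 10.57
tool_pos: [0.4963, -0.0889, 0.2845]
orientation: [-179.5, -0.5, -47.3]
force: [2.0, -0.2, 0.2]
opening: 0.0214
gripper_force: 0.0
to [0.57, 0.184, 0.22] shift, turn z: [-0.1512, -0.2386, 0.0653] 52.0
```

```bash
python3 -m pendant '[[0.2,[-0.151,-0.239,0.025],[0,0,7]],[0.2,[-0.151,-0.239,0.025],[0,0,14]],[0.2,[-0.151,-0.239,0.025],[0,0,21]],[0.2,[-0.151,-0.239,0.025],[0,0,28]],[0.2,[-0.151,-0.239,0.025],[0,0,35]],[0.2,[-0.151,-0.239,0.025],[0,0,42]],[0.2,[-0.151,-0.239,0.025],[0,0,48]],[0.2,[-0.151,-0.239,0.025],[0,0,52]],[0.2,[-0.151,-0.239,0.025],[0,0,52]],[0.2,[-0.151,-0.239,0.025],[0,0,52]]]'; python3 -c "
from h import *
go([.570,.184,.08],-99.3); t=snap('top','t6.png');s=snap('side','s6.png')
# plate white in top near dowel end; bright low-sat mask
for n,im,b in(('top',t,(325,235,375,300)),('side',s,(290,215,350,275))):
  x0,y0,x1,y1=b;h=cv2.cvtColor(im[y0:y1,x0:x1],cv2.COLOR_RGB2HSV);m=((h[...,1]<45)&(h[...,2]>175)).astype(np.uint8)
  c=max(cv2.findContours(m,0,1)[0],key=cv2.contourArea);print(n,m.sum(),(cv2.approxPolyDP(c,2,True)[:,0]+[x0,y0]).tolist())
for z in(.024,.034):
  P=[b2w(*p,z) for p in((50.5,110),(-50,110),(-50,-72),(0,94))]; print(z,proj('top',P).round(1).tolist(),proj('side',P).round(1).tolist())
"
```

```text
clock: 11.4
tool_pos: [0.5664, 0.1848, 0.2514]
orientation: [-180.0, -0.0, -99.2]
force: [0.1, -0.5, -0.2]
opening: 0.0524
gripper_force: 0.0
to [0.57, 0.184, 0.08] shift, turn z: [0.0001, -0.0036, 0.1714] 0.1
top 1333 [[339, 235], [341, 240], [336, 237], [325, 248], [325, 253], [362, 293], [374, 282], [374, 271], [371, 271], [348, 245], [352, 235]]
side 667 [[312, 235], [302, 254], [311, 254], [315, 263], [310, 267], [320, 269], [336, 241], [332, 244], [327, 242], [328, 237]]
0.024 [[331.8, 250.4], [363.7, 285.8], [426.5, 228.8], [353.4, 263.1]] [[315.7, 259.2], [329.3, 236.4], [248.1, 224.9], [315.1, 246.2]]
0.034 [[331.9, 249.9], [364.1, 285.6], [427.4, 228.1], [353.7, 262.7]] [[315.8, 254.7], [329.4, 232.2], [247.9, 220.8], [315.2, 241.8]]
```

The side view shows the far plate corner at (328,237), against (329.3,236.4) predicted for home and 232 if raised, so the plate is seated. Now for the toe angle.

```bash
python3 -c "
from h import *
S=np.array([.6285,-.2472])
for f in('top0','t6'):
  im=cv2.imread('pics/%s.png'%f); h=cv2.cvtColor(im,cv2.COLOR_BGR2HSV); 
  uu,vv=np.meshgrid(np.arange(400,446),np.arange(180,230)); uv=np.c_[uu.ravel(),vv.ravel()]
  p=onz('top',uv,.036)[:,:2]-S; r=np.hypot(*p.T); V=h[...,2][uv[:,1],uv[:,0]]; 
  for thr in(80,100,120):
    m=(r>.022)&(r<.046)&(V<thr)&(np.cos(np.arctan2(p[:,1],p[:,0])-np.radians(204))>.8)
    q=p[m]; a=np.degrees(np.arctan2(q[:,1],q[:,0]))%360; c=q.mean(0) if len(q) else [0,0]; print(f,thr,m.sum(),np.degrees(np.arctan2(c[1],c[0]))%360,r[m].max() if m.any() else 0,a.min() if m.any() else 0,a.max() if m.any() else 0)
  # square top: edges via bright contour
  g=cv2.resize(im[190:215,410:440],None,fx=8,fy=8,interpolation=2); gg=cv2.cvtColor(g,cv2.COLOR_BGR2GRAY); L=cv2.createLineSegmentDetector().detect(gg)[0]
  for l in L[:,0]:
    d=np.hypot(l[2]-l[0],l[3]-l[1])
    if d>40: w=onz('top',(l.reshape(2,2)+.5)/8-.5+[410,190],.055); dd=w[1]-w[0]; print('  seg',round(np.hypot(*dd[:2])*1e3,1),np.degrees(np.arctan2(dd[1],dd[0]))%90, w.mean(0)[:2]-S)
"
```

```text
top0 80 0 0.0 0 0 0
top0 100 3 189.83476017413565 0.03353999395889902 186.7268961810708 192.09657796365778
top0 120 17 193.67811230302289 0.04286383679500448 181.93975462706302 204.27231605566735
  seg 15.6 28.642072924198047 [-0.00502991  0.00916273]
  seg 10.9 7.834690155762786 [-0.00664504  0.01759971]
  seg 10.8 28.30817710885755 [-0.00831704 -0.00459289]
t6 80 0 0.0 0 0 0
t6 100 0 0.0 0 0 0
t6 120 4 190.66649682114723 0.03353999395889902 186.7268961810708 192.9641919761961
  seg 15.4 28.537766260788768 [-0.00494879  0.00917882]
```

```bash
python3 -m pendant '[[0.2,[0,-0.004,0.04],[0,0,0]],[0.2,[0,-0.004,0.08],[0,0,0]],[0.2,[0,-0.004,0.12],[0,0,0]],[0.2,[0,-0.004,0.15],[0,0,0]],[0.2,[0,-0.004,0.17],[0,0,0]],[0.2,[0,-0.004,0.17],[0,0,0]]]'; python3 -c "
from h import *
go([.570,.184,.004],-99.3); s=snap('side','s7.png');t=snap('top','t7.png')"
```

```text
clock: 12.0
tool_pos: [0.5677, 0.1812, 0.0776]
orientation: [179.7, -0.2, -99.4]
force: [-1.0, 0.1, -0.6]
opening: 0.0527
gripper_force: 0.0
to [0.57, 0.184, 0.004] shift, turn z: [-0.0035, -0.0022, 0.0736] -0.1
```

```bash
python3 -m pendant '[[0.2,[-0.001,0,0.03],[0,0,0]],[0.2,[-0.002,0,0.055],[0,0,0]],[0.2,[-0.002,0,0.068],[0,0,0]],[0.2,[-0.002,0,0.073],[0,0,0]],[0.2,[-0.002,0,0.073],[0,0,0]],[-1,[-0.002,0,0.073],[0,0,0]],[-1,[-0.002,0,0.073],[0,0,0]],[-1,[-0.002,0,0.073],[0,0,0]],[-1,[-0.002,0,0.073],[0,0,0]],[-1,[-0.002,0,0.073],[0,0,0]]]'; python3 -m pendant '[[-1,[0,0,0],[0,0,0]],[-1,[0,0,0],[0,0,0]],[-1,[0,0,-0.03],[0,0,0]],[-1,[0,0,-0.07],[0,0,0]],[-1,[0,0,-0.11],[0,0,0]],[-1,[0,0,-0.15],[0,0,0]],[-1,[0,0,-0.15],[0,0,0]]]'; python3 -c "
from h import *
s=snap('side','s8.png');t=snap('top','t8.png'); o=sensors.get_obs();print(o['tool_pos'],o['orientation'])
u=proj('side',o['tool_pos'])[0];print(u); print(proj('top',o['tool_pos']))
"
```

```text
clock: 12.93
tool_pos: [0.5714, 0.1865, 0.01]
orientation: [-179.9, 0.1, -99.3]
force: [-1.1, -0.0, 7.0]
opening: 0.0338
gripper_force: 30.0
clock: 13.52
tool_pos: [0.5746, 0.1878, 0.1678]
orientation: [-179.4, 0.4, -99.3]
force: [0.8, 0.6, -0.6]
opening: 0.0338
gripper_force: 29.9
[0.57128684 0.18665673 0.16095449] [-179.81907176    0.20089993  -99.35076593]
[373.09947861 257.04562156]
[[205.72768466 214.13625275]]
```

```bash
python3 -c "
from h import *
go([.6367,-.2428,.20],-152)"
```

```text
to [0.6367, -0.2428, 0.2] shift, turn z: [0.413, -0.1344, -0.0401] 52.6
```

```bash
python3 -m pendant '[[-1,[0,0,-0.04],[0,0,0]],[-1,[0.01,-0.004,-0.075],[0,0,3]],[-1,[0.045,-0.015,-0.08],[0,0,9]],[-1,[0.08,-0.026,-0.08],[0,0,15]],[-1,[0.12,-0.039,-0.08],[0,0,21]],[-1,[0.16,-0.052,-0.08],[0,0,27]],[-1,[0.2,-0.065,-0.08],[0,0,33]],[-1,[0.24,-0.078,-0.08],[0,0,39]],[-1,[0.28,-0.091,-0.08],[0,0,45]],[-1,[0.31,-0.101,-0.07],[0,0,52.6]]]'; python3 -c "
from h import *
go([.6367,-.2428,.15],-152)"
```

```text
clock: 14.45
tool_pos: [0.6199, -0.1391, 0.2285]
orientation: [-180.0, 0.0, -151.8]
force: [0.8, 0.1, -2.1]
opening: 0.0334
gripper_force: 29.9
to [0.6367, -0.2428, 0.15] shift, turn z: [0.0342, -0.0992, 0.0786] 0.2
```

```bash
python3 -m pendant '[[-1,[0.011,-0.033,0.02],[0,0,0]],[-1,[0.022,-0.066,0.04],[0,0,0]],[-1,[0.034,-0.099,0.07],[0,0,0]],[-1,[0.034,-0.099,0.1],[0,0,0]],[-1,[0.034,-0.099,0.108],[0,0,0]],[-1,[0.034,-0.099,0.108],[0,0,0]],[-1,[0.034,-0.099,0.108],[0,0,0]]]'; python3 -c "
from h import *
o=sensors.get_obs();print(o['tool_pos'],o['orientation'])
s=snap('side','s9.png');t=snap('top','t9.png')
T=o['tool_pos']; a=R.from_euler('xyz',o['orientation'],degrees=True).as_matrix()
hub=T+a[:,0]*.0093; print('hub',hub,'S tip proj side',proj('side',[.6285,-.2472,.066]),'hub under proj',proj('side',[*hub[:2],T[2]-.010]))
x,y=195,185;c=cv2.resize(s[y:y+60,x:x+100,::-1],None,fx=8,fy=8,interpolation=2)[:480]
x2,y2=400,165;c2=cv2.resize(t[y2:y2+60,x2:x2+60,::-1],None,fx=2,fy=2)
c[:120,680:]=c2; cv2.imwrite('pics/v10.png',c)"
```

```text
clock: 15.03
tool_pos: [0.6369, -0.2391, 0.1201]
orientation: [180.0, -0.1, -151.5]
force: [0.7, -0.7, -0.3]
opening: 0.0335
gripper_force: 29.9
[ 0.63689141 -0.23914541  0.12011744] [ 1.79955924e+02 -1.05396426e-01 -1.51474015e+02]
hub [ 0.62872044 -0.24358669  0.12013455] S tip proj side [[223.27142532 214.74002082]] hub under proj [[222.33483134 195.60372102]]
```

View pics/v10.png

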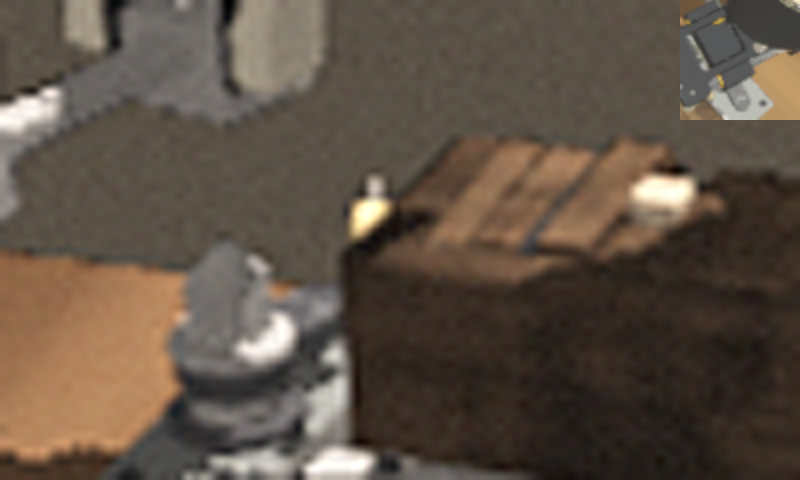

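The lever hangs level. The hub's near bottom corner is about (228,122) and its left corner about (125,97) in the 8x crop (offset 195,185), with the shaft tip at (225,244) directly below. I'll compare these with the predicted hub corners.

```bash
python3 -c "
from h import *
o=sensors.get_obs();T=o['tool_pos'];a=R.from_euler('xyz',o['orientation'],degrees=True).as_matrix()
for off in(.006,.0093,.012):
  h=T+a[:,0]*off
  for dz in(.006,.010):
    P=[[*(h+a[:,0]*sx*.017+a[:,1]*sy*.017)[:2],T[2]-dz] for sx,sy in((1,1),(1,-1),(-1,1),(-1,-1))]
    print(off,dz,((proj('side',P)-[195,185]+.5)*8-.5).round(0).tolist())
for p in([T[0],T[1],T[2]],): print(((proj('side',p)-[195,185]+.5)*8).round())
for sy in(.017,.038,-.017,-.038): print('finger',sy,((proj('side',T+a[:,1]*sy)-[195,185]+.5)*8).round())
s=np.array([.6285,-.2472]);go([*(s+a[:2,0]*-.0093),.12],-152)
"
```

```text
0.006 0.006 [[303.0, 62.0], [197.0, 35.0], [217.0, 108.0], [110.0, 79.0]]
0.006 0.01 [[304.0, 77.0], [198.0, 49.0], [218.0, 122.0], [111.0, 94.0]]
0.0093 0.006 [[311.0, 58.0], [205.0, 31.0], [226.0, 103.0], [118.0, 75.0]]
0.0093 0.01 [[312.0, 72.0], [206.0, 45.0], [227.0, 118.0], [120.0, 89.0]]
0.012 0.006 [[318.0, 54.0], [212.0, 27.0], [233.0, 99.0], [125.0, 71.0]]
0.012 0.01 [[319.0, 69.0], [213.0, 42.0], [234.0, 114.0], [127.0, 86.0]]
[[190.  57.]]
finger 0.017 [[244.  71.]]
finger 0.038 [[312.  89.]]
finger -0.017 [[137.  43.]]
finger -0.038 [[72. 26.]]
to [np.float64(0.6366666787361726), np.float64(-0.2427508377461165), 0.12] shift, turn z: [0.0034, -0.0026, 0.0026] 0.6
```

```bash
python3 -c "
from h import *
c=lambda u,v:[(u+.5)/8-.5+195,(v+.5)/8-.5+185]
print('side raw',onz('side',[c(225,243)],.066)[0],'corr',onz('side',[c(225,243-13)],.066)[0]); print('top',onz('top',tp([(442,134)]),.066)[0], 'sq edges z.057',)
a,b=tp([(442,134)])[0],c(225,243-13); print(tri(a,b))
"
```

```text
side raw [ 0.62991164 -0.24690043  0.066     ] corr [ 0.62682516 -0.25430065  0.066     ]
top [ 0.62803948 -0.24678542  0.066     ] sq edges z.057
(array([ 0.62847068, -0.2467664 ,  0.06910351]), np.float64(0.002384472396226508))
```

```bash
python3 -m pendant '[[-1,[0.003,-0.0026,0.01],[0,0,0]],[-1,[0.003,-0.0026,0.025],[0,0,0]],[-1,[0.003,-0.0026,0.037],[0,0,0]],[-1,[0.003,-0.0026,0.044],[0,0,0]],[-1,[0.003,-0.0026,0.047],[0,0,0]],[-1,[0.003,-0.0026,0.05],[0,0,0]],[-1,[0.003,-0.0026,0.05],[0,0,0]]]'; python3 -c "
from h import *
o=sensors.get_obs();print(o['tool_pos'],o['force'],o['moment'],totool(o['force']))"
```

```text
clock: 15.72
tool_pos: [0.6358, -0.2432, 0.0703]
orientation: [180.0, -0.0, -151.5]
force: [-0.3, 0.7, -1.1]
opening: 0.0336
gripper_force: 29.9
[ 0.63580343 -0.24316234  0.0702852 ] [-0.32147343  0.73885362 -1.13853018] [ 0.09582296 -0.11168697 -0.00618359] [-0.07032764  0.80258425  1.13860149]
```

```bash
for i in 1 2 3; do python3 -m pendant '[[-1,[0,0,0.002],[0,0,0]],[-1,[0,0,0.004],[0,0,0]],[-1,[0,0,0.004],[0,0,0]]]' >/dev/null; python3 -c "
from h import *
o=sensors.get_obs();print(o['tool_pos'],totool(o['force']),o['moment'],o['opening'])"; done
```

```text
[ 0.63624395 -0.2432113   0.06667224] [-0.68806655 -0.6774926   2.91302583] [ 0.23345378 -0.62425785 -0.00348462] 0.03389866777885802
[ 0.63629892 -0.24320597  0.06252307] [-2.66699442 -0.29198038  3.29766092] [ 0.32323848 -1.04707818  0.02724394] 0.033683955241278964
[ 0.63627769 -0.24316194  0.05843252] [-4.02741929 -0.37611508  2.37102607] [ 0.39117121 -1.46712829  0.03095717] 0.03357992725286642
```

```bash
for i in 1 2; do python3 -m pendant '[[-1,[-0.0007,0,0.002],[0,0,0]],[-1,[-0.001,0,0.004],[0,0,0]],[-1,[-0.001,0,0.004],[0,0,0]]]' >/dev/null; python3 -c "
from h import *
o=sensors.get_obs();print(o['tool_pos'],totool(o['force']),o['moment'],o['opening'])"; done
```

```text
[ 0.63637123 -0.24306583  0.05407894] [ 0.42951383 -3.25742887  4.38165332] [-0.68269841 -0.85626228  0.0338483 ] 0.03402622776215191
[ 0.63737293 -0.24252376  0.05017456] [-0.64983232 -3.68390972  3.15578718] [-1.05690986 -0.85747073  0.01633761] 0.033660204528543076
```

```bash
for i in 1 2 3; do python3 -m pendant '[[-1,[0,-0.0004,0.001],[0,0,0]],[-1,[0,-0.0005,0.002],[0,0,0]],[-1,[0,-0.0005,0.002],[0,0,0]]]' >/dev/null; python3 -c "
from h import *
o=sensors.get_obs();print(o['tool_pos'],totool(o['force']),o['moment'],o['opening'])"; done
```

```text
[ 0.63744256 -0.2425573   0.04999424] [ 2.582102    3.65680106 -9.9305733 ] [ 0.72892693  1.29257445 -0.00341967] 0.03357150523534878
[ 0.6375478  -0.24260868  0.04984776] [  5.01456716   9.71643949 -24.327301  ] [ 2.53126499  3.34880238 -0.05017124] 0.033608796675158085
[ 0.63767602 -0.24260042  0.04969197] [  6.94116552  15.4786948  -36.90629743] [ 4.48955206  5.25799765 -0.01819584] 0.033294298201230255
```

```bash
python3 -m pendant '[[-1,[0,0.0005,-0.003],[0,0,0]],[-1,[0,0.001,-0.005],[0,0,0]],[-1,[0,0.001,-0.005],[0,0,0]]]'; python3 -c "
from h import *
o=sensors.get_obs();print(o['tool_pos'],totool(o['force']),o['moment'],o['opening'])"
```

```text
clock: 17.97
tool_pos: [0.6378, -0.2425, 0.05]
orientation: [-180.0, 0.0, -151.5]
force: [-1.6, 1.5, 9.9]
opening: 0.0335
gripper_force: 29.9
[ 0.63776269 -0.24247949  0.04995159] [ 0.71819091  2.05806068 -9.87245492] [ 1.05532986  0.16903175 -0.08096108] 0.03354882494190598
```

Seated, with a 10 N light press. Now twisting clockwise about the shaft axis.

```bash
python3 -m pendant '[[-1,[0.0001,-0.0011,-0.001],[0,0,7]],[-1,[0.0003,-0.0022,-0.001],[0,0,14]],[-1,[0.0006,-0.0032,-0.001],[0,0,21]],[-1,[0.0011,-0.0042,-0.001],[0,0,28]],[-1,[0.0016,-0.0052,-0.001],[0,0,35]],[-1,[0.0016,-0.0052,-0.001],[0,0,35]]]'; python3 -c "
from h import *
o=sensors.get_obs();print(o['tool_pos'],totool(o['force']),o['moment'],o['opening'])
t=snap('top','t11.png');snap('side','s11.png')"
```

```text
clock: 18.47
tool_pos: [0.6386, -0.2484, 0.0503]
orientation: [-180.0, -0.0, 173.2]
force: [-1.6, -0.7, 2.3]
opening: 0.0333
gripper_force: 29.9
[ 0.63862588 -0.24840795  0.05025549] [ 1.4928548  -0.90832171 -2.29243935] [-0.21018861  0.18345774  0.13511069] 0.033269596279138426
```

```bash
python3 -m pendant '[[-1,[0.0001,-0.0011,0],[0,0,7]],[-1,[0.0003,-0.0022,0],[0,0,14]],[-1,[0.0006,-0.0032,0],[0,0,21]],[-1,[0.0011,-0.0042,0],[0,0,28]],[-1,[0.0016,-0.0052,0],[0,0,35]],[-1,[0.0023,-0.006,0],[0,0,42]],[-1,[0.0027,-0.0064,0],[0,0,45]],[-1,[0.0027,-0.0064,0],[0,0,45]]]'; python3 -c "
from h import *
o=sensors.get_obs();print(o['tool_pos'],totool(o['force']),o['moment'],o['opening'])
t=snap('top','t12.png');snap('side','s12.png')"
```

```text
clock: 19.23
tool_pos: [0.6355, -0.2539, 0.0503]
orientation: [180.0, -0.0, 128.6]
force: [0.7, 1.2, 1.0]
opening: 0.0338
gripper_force: 29.9
[ 0.63553549 -0.25388114  0.05031738] [ 0.51931469  1.31658444 -1.02413321] [ 0.30848774 -0.23967183  0.24311839] 0.03383058293363258
```

```bash
python3 -m pendant '[[-1,[0,-0.0004,0],[0,0,3]],[-1,[0,-0.0004,0],[0,0,3]],[-1,[0,-0.0004,0],[0,0,3]]]'; python3 -m pendant '[[0.2,[0,0,0],[0,0,0]],[0.2,[0,0,0],[0,0,0]],[0.2,[0,0,0],[0,0,0]],[0.2,[0,0,0],[0,0,0]],[0.2,[0,0,-0.01],[0,0,0]],[0.2,[0,0,-0.04],[0,0,0]],[0.2,[0,0,-0.08],[0,0,0]],[0.2,[0,0,-0.12],[0,0,0]],[0.2,[0,0,-0.16],[0,0,0]],[0.2,[0,0,-0.2],[0,0,0]]]';python3 -c "
from h import *
go([.62,.15,.28])"
```

```text
clock: 19.58
tool_pos: [0.6352, -0.2541, 0.0503]
orientation: [180.0, -0.0, 125.7]
force: [1.1, 0.7, 0.8]
opening: 0.0334
gripper_force: 29.9
clock: 20.42
tool_pos: [0.6346, -0.2545, 0.2537]
orientation: [180.0, 0.0, 125.5]
force: [1.8, -0.6, -0.3]
opening: 0.0525
gripper_force: 0.0
to [0.62, 0.15, 0.28] shift, turn z: [0.3378, 0.223, -0.0264]
```

Moving the arm out of the view to verify.

```bash
python3 -m pendant '[[0.2,[0.338,0.223,-0.03],[0,0,0]],[0.2,[0.338,0.223,-0.03],[0,0,0]],[0.2,[0.338,0.223,-0.03],[0,0,0]],[0.2,[0.338,0.223,-0.03],[0,0,0]],[0.2,[0.338,0.223,-0.03],[0,0,0]],[0.2,[0.338,0.223,-0.03],[0,0,0]],[0.2,[0.338,0.223,-0.03],[0,0,0]],[0.2,[0.338,0.223,-0.03],[0,0,0]],[0.2,[0.338,0.223,-0.03],[0,0,0]],[0.2,[0.338,0.223,-0.03],[0,0,0]]]';python3 -c "
from h import *
t=snap('top','t13.png');s=snap('side','s13.png'); t0=cv2.imread('pics/top0.png')[:,:,::-1]
S=np.array([.6285,-.247]); an=np.arange(0,360,15)
def prof(im,z,r):
  P=[[*(S+r*np.array([np.cos(q),np.sin(q)])),z] for q in np.radians(an)]; uv=proj('top',P).astype(np.float32); g=cv2.cvtColor(im,cv2.COLOR_RGB2GRAY); return cv2.remap(g,uv[:,0],uv[:,1],1).ravel()
for n,im in(('before',t0),('after',t)):
  print(n,'toe r.036',dict(zip(an.tolist(),prof(im,.036,.036).tolist())))
print('after knob/arm r.05 z.061',dict(zip(an.tolist(),prof(t,.061,.05).tolist())))
# hub top square
x,y=395,175;g=cv2.resize(cv2.cvtColor(t[y:y+55,x:x+60],cv2.COLOR_RGB2GRAY),None,fx=8,fy=8,interpolation=2)
for l in cv2.createLineSegmentDetector().detect(g)[0][:,0]:
  if np.hypot(l[2]-l[0],l[3]-l[1])>70:
    w=onz('top',(l.reshape(2,2)+.5)/8-.5+[x,y],.064);d=w[1]-w[0];nn=np.array([-d[1],d[0]])/np.hypot(*d[:2]);print(round(np.hypot(*d[:2])*1e3),round(np.degrees(np.arctan2(d[1],d[0]))%180),'perp dist mm',round((w[0][:2]-S)@nn*1e3,1))
for c in('side','top'): print(c,proj(c,[*S,.064]).round(1).tolist())
# plate & stones
h=cv2.cvtColor(s[215:275,290:350],cv2.COLOR_RGB2HSV);m=((h[...,1]<45)&(h[...,2]>175)).astype(np.uint8);c=max(cv2.findContours(m,0,1)[0],key=cv2.contourArea);print((cv2.approxPolyDP(c,2,True)[:,0]+[290,215]).tolist())
for nm,(x,y) in(('a',(284,215)),('b',(350,174))): print('stone',nm,np.abs(t[y-8:y+9,x-8:x+9].astype(int)-t0[y-8:y+9,x-8:x+9]).mean().round(1))
"
```

```text
clock: 21.25
tool_pos: [0.6232, 0.1476, 0.2819]
orientation: [179.8, -0.6, 126.5]
force: [0.6, -0.8, 0.1]
opening: 0.0525
gripper_force: 0.0
before toe r.036 {0: 133, 15: 125, 30: 130, 45: 163, 60: 165, 75: 165, 90: 167, 105: 169, 120: 167, 135: 119, 150: 167, 165: 169, 180: 168, 195: 105, 210: 124, 225: 156, 240: 166, 255: 135, 270: 135, 285: 140, 300: 142, 315: 142, 330: 140, 345: 138}
after toe r.036 {0: 146, 15: 142, 30: 146, 45: 181, 60: 183, 75: 182, 90: 184, 105: 138, 120: 107, 135: 151, 150: 101, 165: 186, 180: 185, 195: 185, 210: 184, 225: 184, 240: 183, 255: 152, 270: 153, 285: 157, 300: 198, 315: 195, 330: 118, 345: 153}
after knob/arm r.05 z.061 {0: 154, 15: 155, 30: 147, 45: 181, 60: 180, 75: 184, 90: 172, 105: 99, 120: 101, 135: 106, 150: 100, 165: 118, 180: 187, 195: 184, 210: 184, 225: 120, 240: 153, 255: 157, 270: 157, 285: 154, 300: 194, 315: 98, 330: 152, 345: 154}
60 126 perp dist mm -5.4
33 126 perp dist mm -17.3
53 127 perp dist mm -6.2
25 130 perp dist mm 22.2
31 37 perp dist mm -16.0
23 44 perp dist mm -37.0
side [[223.4, 215.7]]
top [[425.0, 198.1]]
[[312, 235], [302, 254], [311, 254], [312, 259], [316, 260], [310, 267], [320, 269], [336, 241], [328, 243], [327, 237]]
stone a 18.0
stone b 15.8
```

```bash
python3 -c "
from h import *
s=cv2.imread('pics/s13.png');x,y=195,190;h=cv2.cvtColor(s[y:y+50,x:x+60],cv2.COLOR_BGR2HSV);m=((h[...,1]<45)&(h[...,2]>185)).astype(np.uint8)
for c in cv2.findContours(m,0,1)[0]:
  if cv2.contourArea(c)>25: print((cv2.approxPolyDP(c,1.5,True)[:,0]+[x,y]).tolist())
S=np.array([.6285,-.247])
for z in(.064,.076):
  P=[[*(S+.02404*np.array([np.cos(q),np.sin(q)])),z] for q in np.radians(36+45+90*np.arange(4))];print(z,proj('side',P).round(1).tolist())
"
```

```text
[[195, 211], [195, 213], [223, 220], [233, 215], [224, 212], [213, 215]]
0.064 [[226.2, 220.4], [234.8, 213.9], [220.6, 211.1], [211.8, 217.4]]
0.076 [[225.8, 215.0], [234.4, 208.6], [220.2, 205.9], [211.3, 212.1]]
```

The hub's top face matches the seated height, with corners at (223,220) and (233,215). Handing in.

```bash
python3 -c "
from plant import workorder
print(workorder.close_job())"
```

```text
the job is handed in; nothing more can be done
None
```

I handed the job in at about 21 s; the last camera and force checks put the plate flat over the dowel, the lever fully down on the shaft, and the toe straight across the plate end, but no verdict was returned and I only checked the stones by a rough image comparison.

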